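# Lock the crate dolly, push the cake crate home, release the dolly

## Task

The crate of cakes has been left sticking out over the near edge of the dolly. Push the red floor-lock pedal right down so the dolly cannot roll, push the crate home along the deck until it bears firmly but gently against the rubber stop at the far end, then flick the pedal back up so the dolly is free to be wheeled out. Don't stamp on the pedal, let the dolly roll away, tip the cakes or disturb the other things.

Things in the scene. Friction and masses are not known exactly. Their poses are not given: they have to be found in the camera images.
- dolly: aluminium crate dolly on four 75 mm castors, 426 mm wide (y), 8 kg, deck from x = -168 to 198 mm. Origin on the ground, z up, +x towards the end stop, away from the robot. Deck top 125 mm up; side guides 20 mm high, inner faces at y = +-205 mm; near side (-x) open. Unlocked it rolls along x with about 2 N. Pedal hinge line: along x through y = -221, z = 85 mm; pedal middle at x = -80 mm.
- pedal (a joint): floor-lock pedal angle: 0 = up, released; 0.6 = right down, locked, a rubber foot then holding the dolly against about 30 N. Over-centre spring: pressed at the middle of the tread it resists with about 13 N at first, falling as it goes down; dead centre is at about 0.36, beyond it the pedal snaps on by itself, either way. Lifting it from locked takes 5 to 10 N. It ends on hard stops.
- pedal_pad (a point): middle of the tread's top face, 72 mm from the hinge line. y axis along the pedal towards the hinge, z normal to the tread. The red pedal plate sticks out of the dolly's right side (-y), 34 mm wide along the dolly's x, 8 mm thick, the tread on it 4 mm; its end, a 14 mm rolled bar, is 111 mm from the hinge line. It slopes up 0.27 rad to its end when released, down 0.33 rad when locked.
- tread: black ribbed rubber tread on the red pedal plate, 26 mm wide, 56 mm long along the pedal, 4 mm thick; narrower than the plate, whose long edges stay free to be pinched. Origin at the middle of its underside, axes as pedal_pad.
- crate: brown plastic cake crate, 300 (x) by 400 mm (y), 90 mm high, walls 6 mm, about 1.2 kg with the cakes. Origin under the middle of its floor, axes as the dolly's. It lies on the deck; pushing it along takes about 6 to 14 N; its near wall is 150 mm towards -x from the origin. Home, against the stop's rubber bar, its origin lies over the dolly's, give or take 15 mm.
- stop: steel end stop on the far edge of the deck, 200 mm wide, 50 mm high; origin on the deck top over the dolly's origin, axes as the dolly's. Its black rubber bar, 180 mm wide, 12 to 42 mm above the deck, is adjustable: its near face lies 150 mm along +x, give or take 15 mm, not measured, so it must be felt. Firmly means 5 to 12 N on the bar; over 20 N is too rough.
- cake_a: loose wrapped cake slice standing in the crate, 70 x 52 x 46 mm, 60 g; origin under its middle, z up
- cake_b: as cake_a
- cake_c: as cake_a
- cake_d: as cake_a
- spray: white spray bottle with blue head, 72 mm wide, 178 mm high, origin under its middle; not to be disturbed
- jar: jar with yellow lid, 72 mm wide, 95 mm high, origin under its middle; not to be disturbed
- carton: cardboard carton 130 x 90 x 75 mm, origin under its middle; not to be disturbed
- tape: blue tape dispenser 130 x 50 x 94 mm, origin under its middle; not to be disturbed
- labels: roll of white labels, 90 mm wide, 50 mm high, lying flat, origin under its middle; not to be disturbed
- scraper: dough scraper lying flat, 110 x 125 x 18 mm, origin under its middle; not to be disturbed

How it is judged:
By the outcome, as a careful person would: the job done as asked, in the order asked, and still so for the second after the job is handed in, with the robot touching nothing.
It also fails if it takes over 72 s, if anything falls off the work surface, if the arm or the gripper's body presses on something with over 40 N, if the wrist force passes 120 N, or if a joint passes its speed limit or range.

## Robot

A 6-joint arm with a two-finger parallel gripper is mounted at the origin on the work surface. World frame = base frame: x ahead of the robot, y to its left, z up, the work surface at z = 0. Lengths are in mm, angles in rad, forces in N, time in s.
With the tool pointing down it reaches from about 275 to 875 mm from the base axis. Payload 12.5 kg.
Tool frame: the origin (TCP) lies midway between the tips of the shut fingers; the grasp point (between the pads) lies 19 mm behind it (r.pinch_z is the distance from the TCP to the grasp point, in mm); z points along the fingers, y is the line along which they close (so a half turn about z gives the same grasp; the last joint's range is limited). The gripper opens to 85 mm and grips with 20 to 120 N. Pads are 22 mm wide; open, the fingers measure 114 mm over their backs; the gripper's body (76 mm by 85 mm) begins 54 mm behind the grasp point. The pads swing forward as they close: fully open they stand 13 mm farther back than shut.
Start: joints at [1.162, 0.351, 1.652, -0, 1.139, -0.085], TCP at [174.962, 521.414, 231.29] pointing down, gripper open.
Joint ranges: [-2.75, 2.75], [-0.79, 2.1], [0.01, 2.65], [-1.57, 4.71], [0.07, 3.14], [-2.87, 2.87]. Speed limits (rad/s): [2.22, 2.22, 2.79, 3.14, 3.14, 3.14].

## Interface

Orientations are given as a unit quaternion [w, x, y, z].
In Python, from plant import sense, vision, r gives the robot as it stands.
- The arm moves only by the shell command python3 -m pendant 'ROWS' [OPENING]. ROWS is a JSON object of lists of equal length, an entry for each row: "delta_pos": the shift along the tool's x, y, z in mm, a list of three; "turn": the turn, a rotation vector about the tool's x, y, z in degrees, a list of three. In form: {"delta_pos": [[dx, dy, dz], ...], "turn": [[ax, ay, az], ...]}. A call has 1 to 20 rows; each row shifts and turns the commanded pose from where the row before left it, along the tool's axes as they then stand; what a row does not reach is not made up. A row lasts 1/10 s, in which the tool goes at most 50 mm and 8.59 degrees, less where a joint would pass 70% of its speed; a pose out of reach is approached as far as the arm can. A call is refused whole if a number of a shift passes 50 or a number of a turn 8.59, either way. A call with a gripper value outside its range is refused whole. OPENING is the closure in counts, from 0 (fully open) to 255 (shut), set as the call begins (- or left out, the last holds). The fingers move at their own pace and stop on an object; the grip force is fixed at half the most. Time passes only in rows, so rows that do not move let the fingers close. It gives the time, the measured TCP pose, the force, the opening and the grip force at its end, in the units of the state.
- sense(): the state, without advancing time (a new reading comes with each control period).
- vision.snapshot(name): name is "side" or "top"; returns a dict with "pixels" (400x640x3 uint8, red, green, blue), "fx", "fy", "cx", "cy" (pixels), "dist" ([k1, k2, p1, p2, k3] as OpenCV has them; the pictures are not rectified), "world_from_camera" (4x4, takes a point from camera to world coordinates). Camera axes: x right, y up, looking along -z (the intrinsics and any distortion apply to the point x, -y, -z); pixel columns grow to the right and rows downward; lengths in mm; the calibration is good to about 2 mm. A picture is of the moment at which its call begins. There is no depth.
- r.finish_job(): hands the job in; it is judged then, once.
The state is a dict: "time_s": time; "joint_positions": joint angles; "joint_vel": joint speeds; "tau": joint torques, N m; "eef_pos": TCP position; "tcp_rot": TCP orientation; "contact_force": force on the tool from outside, world axes, zero at the start; "ft_torque": the same for the moment, N m; "grip_width": finger opening in mm; "finger_force": force on a finger pad.
Only numpy, scipy, OpenCV 4.12 (cv2) and the standard library are available. Lean on these libraries where they do the work, as an engineer would, in place of code of your own. Each camera call takes 0.05 s, during which the arm holds its last target. There are 200 camera calls.

## Working session

There is one attempt and no reset: what is moved stays moved. The work goes in short steps, Python scripts to look and compute and a shell command to move; the robot and the scene stay as the last step left them, time stands still between calls to the robot, and variables do not carry over. Pictures are saved under pics/ and viewed, at most 10 in all, crops included, and the job is handed in when it is done.

```bash
ls; mkdir -p pics
cat > h.py <<'E'
import numpy as np, cv2
from plant import sense, vision, r
def snap(n,f):
    s=vision.snapshot(n); cv2.imwrite(f'pics/{f}.png',cv2.cvtColor(np.array(s['pixels'],np.uint8),cv2.COLOR_RGB2BGR))
    return s
def cam(s):
    K=np.array([[s['fx'],0,s['cx']],[0,s['fy'],s['cy']],[0,0,1]],float); return K,np.array(s['dist'],float),np.array(s['world_from_camera'],float)
def proj(s,P):
    K,d,T=cam(s); P=np.atleast_2d(np.array(P,float)); C=(P-T[:3,3])@T[:3,:3]; C=C*[1,-1,-1]
    return cv2.projectPoints(C.reshape(-1,1,3),np.zeros(3),np.zeros(3),K,d)[0].reshape(-1,2)
def onz(s,uv,z):
    K,d,T=cam(s); u=cv2.undistortPoints(np.array(uv,float).reshape(-1,1,2),K,d).reshape(-1,2)
    D=np.c_[u[:,0],-u[:,1],-np.ones(len(u))]@T[:3,:3].T; o=T[:3,3]
    z=np.broadcast_to(z,len(u)); return o+D*((z-o[2])/D[:,2])[:,None]
E
python3 - <<'E'
from h import *
for n in('top','side'):
    s=snap(n,n+'0'); print(n,np.round(s['world_from_camera'],2).tolist(),s['fx'],s['dist'])
print(sense())
E
```

```text
pics
top [[0.03, 1.0, -0.05, 465.24], [-1.0, 0.03, -0.0, 6.85], [-0.0, 0.05, 1.0, 1620.46], [0.0, 0.0, 0.0, 1.0]] 437.8378248833902 [0.01059783 0.         0.         0.         0.        ]
side [[0.9, 0.33, -0.29, 137.8], [-0.44, 0.66, -0.62, -885.77], [-0.01, 0.68, 0.73, 1187.21], [0.0, 0.0, 0.0, 1.0]] 433.4172033073946 [-0.1086754  0.         0.         0.         0.       ]
{'time_s': 0.1, 'joint_positions': array([ 1.16239327e+00,  3.51210314e-01,  1.65233283e+00, -2.29872192e-05,
        1.13910058e+00, -8.46152141e-02]), 'joint_vel': array([-6.23733216e-04, -2.26624162e-03,  5.77008760e-04, -5.55297005e-04,
        1.11727530e-03,  4.08263931e-05]), 'tau': array([-9.90823901e-04, -5.06839979e+01, -2.91873550e+01, -1.52636612e-04,
        2.67725321e-03,  4.97023137e-06]), 'eef_pos': array([174.86269118, 521.16026495, 230.80730635]), 'tcp_rot': array([-1.18119788e-04,  1.61182875e-01,  9.86924417e-01, -5.12194152e-04]), 'contact_force': array([-0.26447333, -0.1954819 , -0.50353279]), 'ft_torque': array([-0.04396151, -0.02185203, -0.05925616]), 'finger_force': 0.0, 'grip_width': 85.4914854076793}
```

View pics/top0.png

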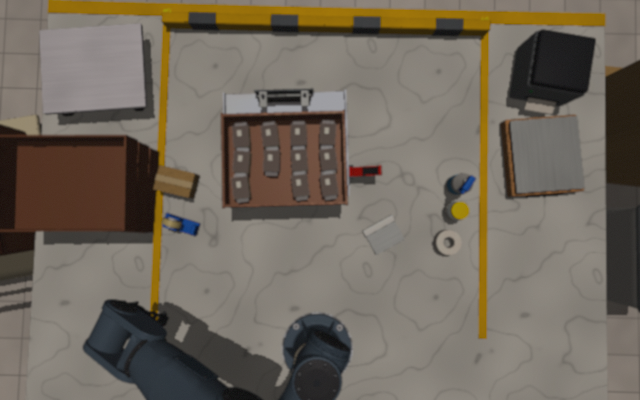

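View pics/side0.png

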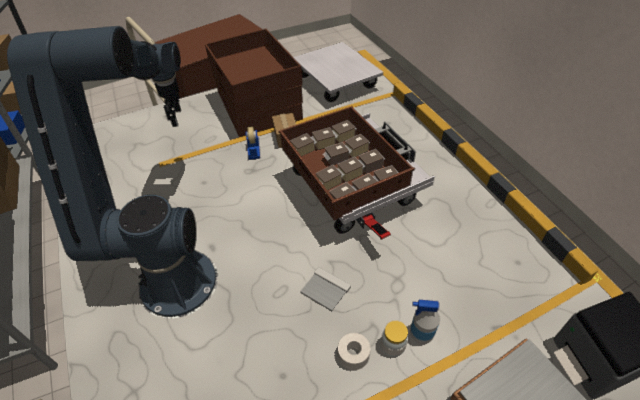

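The top view shows the crate at about (222–348, 113–206), the stop at (285, 98) and the red pedal at (350–382, 171). In the side view the pedal is at about (375, 226). I'll zoom in on both to measure.

Run:
```python
import cv2,numpy as np
a=cv2.imread('pics/top0.png')[85:215,215:390]; b=cv2.imread('pics/side0.png')[100:260,270:445]
a=cv2.resize(a,None,fx=4.5,fy=4.5,interpolation=2)[:300*2]
cv2.imwrite('pics/ct.png',a); cv2.imwrite('pics/cs.png',cv2.resize(b,None,fx=3.7,fy=3.7,interpolation=2))
```

```text
(no output)
```

View pics/ct.png

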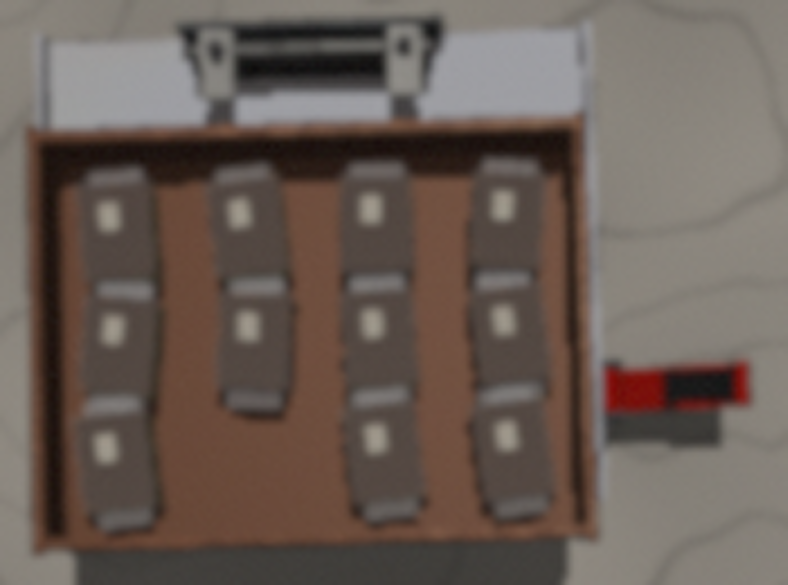

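View pics/cs.png

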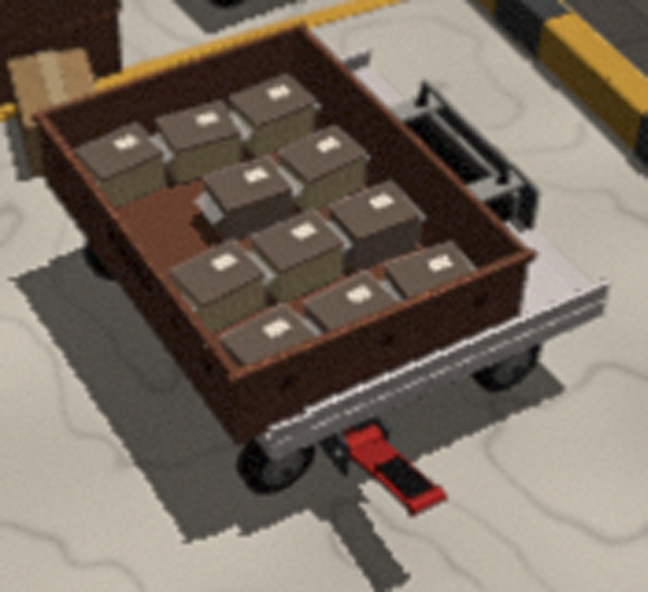

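The top crop gives the crate rim corners at crop pixels (30,130), (582,120), (598,537) and (38,550), and the tread middle at (700,387). The side crop gives the rim at (40,115), (303,27), (530,258) and (235,375), and the tread at (405,478). The crate's left wall is close to the carton. Next I'll fit the poses from both views.

Run:
```python
from h import *
from scipy.optimize import least_squares
t=vision.snapshot('top'); s=vision.snapshot('side')
ft=lambda p:(np.array(p)+.5)/4.5-.5+[215,85]
fs=lambda p:(np.array(p)+.5)/3.7-.5+[270,100]
Tt=ft([(30,130),(582,120),(598,537),(38,550)]); Ss=fs([(303,27),(530,258),(235,375),(40,115)])
print(np.round(onz(t,Tt,215)),np.round(onz(s,Ss,215)))
g=ft([(38,38),(592,26)]); print('guides',np.round(onz(t,g,145)),np.round(onz(s,fs([(606,288)]),145)))
def tri(a,b): return least_squares(lambda P:np.r_[proj(t,P)[0]-a,proj(s,P)[0]-b],[600,-200,100.]) 
for n,a,b in [('pad',(700,386),(405,478)),('barend',(746,384),(430,498)),('cr',(582,120),(530,258)),('nr',(598,537),(235,375)),('guide far R',(592,26),(606,288))]:
    q=tri(ft([a])[0],fs([b])[0]); print(n,np.round(q.x,1),np.round(q.fun,1))
def model(p):
    x,y,a,cx,cy=p; R=lambda q:np.array([[x+np.cos(a)*u-np.sin(a)*v,y+np.sin(a)*u+np.cos(a)*v,z] for u,v,z in q])
    c=R([(cx+150,cy+200,215),(cx+150,cy-200,215),(cx-150,cy-200,215),(cx-150,cy+200,215)])
    pd=R([(-80,-221-72*np.cos(.27)+ -8*0*np.sin(.27),85+72*np.sin(.27)+8)])
    gd=R([(198,213,145),(198,-213,145)])
    return np.r_[(proj(t,c)-Tt).ravel(),(proj(s,c)-Ss).ravel(),(proj(t,pd)-ft([(700,386)])).ravel(),(proj(s,pd)-fs([(405,478)])).ravel(),(proj(t,gd)-g).ravel(),(proj(s,gd[1])-fs([(606,288)])).ravel()]
q=least_squares(model,[600,0,0,-60,0],loss='soft_l1'); print(np.round(q.x,3)); print(np.round(model(q.x),1))
# others
print('objs',np.round(onz(t,[(180,182),(181,224),(462,184),(459,211),(381,233),(448,243)],[75,60,150,95,10,50])))
```

```text
[[800. 330. 215.]
 [818. -67. 215.]
 [517. -86. 215.]
 [497. 313. 215.]] [[799. 322. 215.]
 [816. -74. 215.]
 [522. -84. 215.]
 [503. 309. 215.]]
guides [[887. 343. 145.]
 [907. -77. 145.]] [[906. -81. 145.]]
pad [ 640.6 -169.2  109.3] [ 0.2 -0.3 -0.3  0. ]
barend [ 643.  -203.7  119.3] [ 0.3 -0.6 -0.7  0.1]
cr [820.1 -68.2 208.1] [ 0.1 -0.2 -0.3  0. ]
nr [518.7 -86.3 218.9] [ 0.2 -0.5 -0.5  0.1]
guide far R [909.3 -77.5 140.2] [ 0.1 -0.1 -0.2  0. ]
[ 7.01384e+02  1.23535e+02  5.10000e-02 -4.23930e+01  2.00000e-03]
[ 0.5  0.4  1.  -0.4  0.  -0.7 -0.1 -0.6 -0.8 -0.9  0.1 -0.9 -0.4  0.8
 -1.4 -0.4  0.6  0.9 -1.3  0.3 -1.  -0.4  0.7 -0.7  0.5 -0.7]
objs [[ 584.  499.   75.]
 [ 436.  494.   60.]
 [ 597. -473.  150.]
 [ 507. -482.   95.]
 [ 421. -225.   10.]
 [ 393. -458.   50.]]
```

The two views agree: dolly at (701, 123), yaw 0.05 rad, crate about 42 mm short of home, pad at about (638, −170, 110). I'll move over the pedal with the fingers shut.

```bash
cat >> h.py <<'E'
from scipy.spatial.transform import Rotation as Ro
def need(target,yaw=None):
    "tool-frame shift (and tool-z turn deg for tool y at yaw) to a world target"
    s=sense(); q=s['tcp_rot']; R=Ro.from_quat(np.r_[q[1:],q[0]]).as_matrix()
    print('pos',np.round(s['eef_pos'],1),'zaxis',np.round(R[:,2],3),'yaw',round(np.arctan2(R[1,1],R[0,1]),3),'F',np.round(s['contact_force'],1),'w',round(s['grip_width'],1),'t',s['time_s'])
    print('shift',np.round(R.T@(np.array(target)-s['eef_pos']),1), '' if yaw is None else 'turn',None if yaw is None else round(-np.degrees(yaw-np.arctan2(R[1,1],R[0,1])),1))
E
python3 -m pendant '{"delta_pos":[[0,0,-40],[0,0,-40],[-32,-24,0],[-32,-24,0],[-32,-24,0],[-32,-24,0],[-32,-24,0],[-32,-24,0],[-32,-24,0],[-32,-24,0],[-32,-24,0],[-32,-24,0],[-32,-24,0],[-32,-24,0],[-32,-24,0],[-32,-24,0],[-32,-24,0],[-32,-24,0],[-32,-24,0],[-32,-24,0]],"turn":[[0,0,0],[0,0,0],[0,0,0],[0,0,0],[0,0,0],[0,0,0],[0,0,0],[0,0,0],[0,0,0],[0,0,0],[0,0,0],[0,0,0],[0,0,0],[0,0,0],[0,0,0],[0,0,0],[0,0,0],[0,0,0],[0,0,0],[0,0,0]]}' 255
python3 -m pendant '{"delta_pos":[[-28,-22,0],[-28,-22,0],[0,0,0],[0,0,0],[0,0,0],[0,0,0],[0,0,0],[0,0,0],[0,0,0],[0,0,0],[0,0,0]],"turn":[[0,0,0],[0,0,0],[0,0,8.5],[0,0,8.5],[0,0,8.5],[0,0,8.5],[0,0,8.5],[0,0,8.5],[0,0,8.5],[0,0,8.5],[0,0,0]]}'
python3 -c "
from h import *
need([638,-170,150],.051)"
```

```text
time_s: 2.2
eef_pos: [584.2, -72.9, 311.1]
tcp_rot: [-0.0, 0.161, 0.987, 0.0]
contact_force: [0.2, 1.1, 0.4]
grip_width: 0.1
finger_force: 0.0
time_s: 3.3
eef_pos: [622.6, -130.9, 311.0]
tcp_rot: [-0.0, 0.686, 0.727, -0.0]
contact_force: [-0.9, 1.6, 0.4]
grip_width: 0.3
finger_force: 0.0
pos [ 622.6 -130.9  311. ] zaxis [-0.  0. -1.] yaw 0.058 F [-0.9  1.6  0.4] w 0.3 t 3.3
shift [-40.   13.2 161. ] turn 0.4
```

```bash
python3 -m pendant '{"delta_pos":[[-20,6,0],[-20,7,0],[0,0,40],[0,0,40],[0,0,40],[0,0,40],[0,0,15],[0,0,10],[0,0,0]],"turn":[[0,0,0.4],[0,0,0],[0,0,0],[0,0,0],[0,0,0],[0,0,0],[0,0,0],[0,0,0],[0,0,0]]}'
python3 - <<'E'
from h import *
need([638,-170,110])
import cv2
a=snap('side','s1'); 
b=cv2.imread('pics/s1.png')[140:270,300:460]; cv2.imwrite('pics/s1c.png',cv2.resize(b,None,fx=4.5,fy=4.5,interpolation=2))
E
```

```text
time_s: 4.2
eef_pos: [638.1, -170.2, 126.4]
tcp_rot: [-0.0, 0.688, 0.726, -0.0]
contact_force: [0.2, 0.0, -0.2]
grip_width: -0.1
finger_force: 0.0
pos [ 638.1 -170.2  126.4] zaxis [-0.  0. -1.] yaw 0.055 F [ 0.2  0.  -0.2] w -0.1 t 4.2
shift [ 0.2 -0.1 16.4]  None
```

View pics/s1c.png

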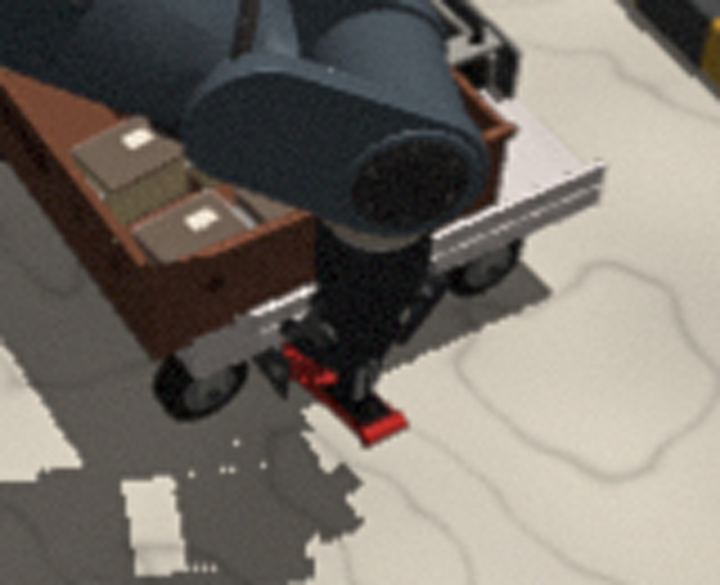

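The shut fingertips, at crop (360, 385), are just above the tread and centred across its width. I'll press down slowly.

```bash
python3 -m pendant '{"delta_pos":[[0,0,4],[0,0,4],[0,0,2],[0,0,2],[0,0,2],[0,0,2],[0,0,0]],"turn":[[0,0,0],[0,0,0],[0,0,0],[0,0,0],[0,0,0],[0,0,0],[0,0,0]]}'
```

```text
time_s: 4.95
eef_pos: [638.3, -171.0, 111.5]
tcp_rot: [0.001, 0.688, 0.726, -0.0]
contact_force: [-3.6, -3.0, 10.7]
grip_width: -0.1
finger_force: 4.5
```

```bash
python3 -m pendant '{"delta_pos":[[0,0,2],[0,0,2],[0,0,2],[0,0,2],[0,0,2],[0,0,2]],"turn":[[0,0,0],[0,0,0],[0,0,0],[0,0,0],[0,0,0],[0,0,0]]}'
python3 -m pendant '{"delta_pos":[[0,0,2],[0,0,2],[0,0,2],[0,0,2],[0,0,2]],"turn":[[0,0,0],[0,0,0],[0,0,0],[0,0,0],[0,0,0]]}'
```

```text
time_s: 5.55
eef_pos: [638.9, -171.2, 99.7]
tcp_rot: [0.002, 0.688, 0.726, 0.0]
contact_force: [-0.1, -3.9, 7.1]
grip_width: 0.2
finger_force: 3.1
time_s: 6.05
eef_pos: [637.7, -169.9, 87.9]
tcp_rot: [-0.0, 0.688, 0.726, -0.0]
contact_force: [0.3, 0.4, 0.8]
grip_width: -0.0
finger_force: 0.0
```

```bash
python3 -m pendant '{"delta_pos":[[0,0,2],[0,0,2],[0,0,2],[0,0,2],[0,0,2],[0,0,2],[0,0,2]],"turn":[[0,0,0],[0,0,0],[0,0,0],[0,0,0],[0,0,0],[0,0,0],[0,0,0]]}'
python3 -m pendant '{"delta_pos":[[0,0,1],[0,0,1],[0,0,1],[0,0,1]],"turn":[[0,0,0],[0,0,0],[0,0,0],[0,0,0]]}'
```

```text
time_s: 6.75
eef_pos: [637.9, -170.1, 74.1]
tcp_rot: [0.0, 0.688, 0.726, -0.0]
contact_force: [-0.6, -0.2, 0.2]
grip_width: -0.3
finger_force: 0.0
time_s: 7.15
eef_pos: [638.2, -170.2, 71.4]
tcp_rot: [0.0, 0.688, 0.726, 0.0]
contact_force: [-4.7, 1.6, 15.0]
grip_width: -0.1
finger_force: 6.8
```

Contact is at the bottom, with about 40 mm of travel as expected and 15 N on the stop. I'll retreat and go round to the crate's near wall.

```bash
python3 -m pendant '{"delta_pos":[[0,0,-5],[0,0,-40],[0,0,-40],[0,0,-40],[0,0,-40],[0,0,-35],[36,-19,0],[36,-19,0],[36,-19,0],[36,-19,0],[36,-19,0],[36,-19,0],[36,-19,0],[36,-19,0]],"turn":[[0,0,0],[0,0,0],[0,0,0],[0,0,0],[0,0,0],[0,0,0],[0,0,0],[0,0,0],[0,0,0],[0,0,0],[0,0,0],[0,0,0],[0,0,0],[0,0,0]]}'
python3 -m pendant '{"delta_pos":[[0,0,0],[0,0,0],[0,0,0],[0,0,0],[0,0,0],[0,0,0],[0,0,0],[0,0,0],[0,0,0],[0,0,0],[0,0,0],[0,0,0]],"turn":[[0,0,-8.5],[0,0,-8.5],[0,0,-8.5],[0,0,-8.5],[0,0,-8.5],[0,0,-8.5],[0,0,-8.5],[0,0,-8.5],[0,0,-8.5],[0,0,-8.5],[0,0,-4.8],[0,0,0]]}'
python3 - <<'E'
from h import *
need([467,111.5,155],1.622)
import cv2
a=snap('side','s2'); 
b=cv2.imread('pics/s2.png')[80:270,240:460]; cv2.imwrite('pics/s2c.png',cv2.resize(b,None,fx=3.1,fy=3.1,interpolation=2))
E
```

```text
time_s: 8.55
eef_pos: [469.8, 110.6, 270.5]
tcp_rot: [0.0, 0.688, 0.726, 0.0]
contact_force: [0.3, -1.0, 0.3]
grip_width: -0.2
finger_force: 0.0
time_s: 9.75
eef_pos: [470.8, 109.4, 270.4]
tcp_rot: [0.0, -0.025, 1.0, 0.0]
contact_force: [-0.8, -0.5, -0.4]
grip_width: 0.1
finger_force: 0.0
pos [470.8 109.4 270.4] zaxis [ 0.  0. -1.] yaw 1.622 F [-0.8 -0.5 -0.4] w 0.1 t 9.75
shift [  3.7   2.3 115.4] turn -0.0
```

View pics/s2c.png

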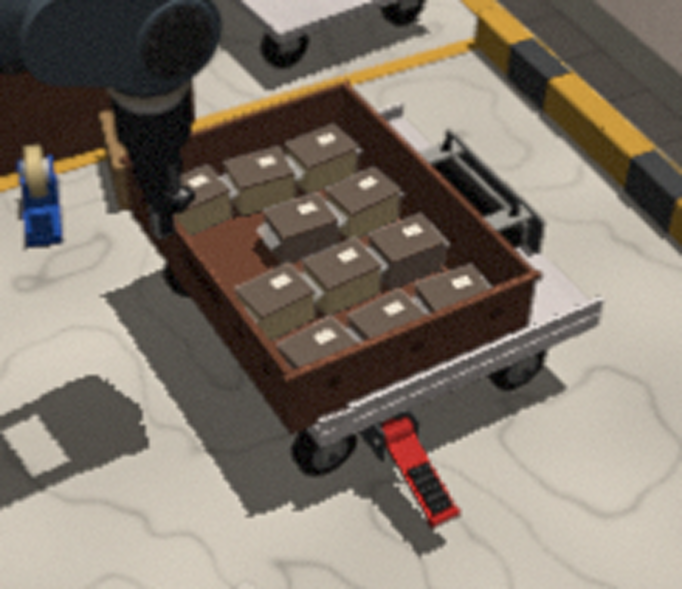

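The pedal is down, with its bar end lowered to crop (445, 520), and the crate has not moved. I'll descend in front of the near wall and approach it.

```bash
python3 -m pendant '{"delta_pos":[[4,2,30],[0,0,40],[0,0,35],[0,0,10],[-10,0,0],[-6,0,0],[-4,0,0],[-2,0,0],[-2,0,0],[-2,0,0],[0,0,0]],"turn":[[0,0,0],[0,0,0],[0,0,0],[0,0,0],[0,0,0],[0,0,0],[0,0,0],[0,0,0],[0,0,0],[0,0,0],[0,0,0]]}'
python3 -m pendant '{"delta_pos":[[-2,0,0],[-2,0,0],[-2,0,0],[0,0,0]],"turn":[[0,0,0],[0,0,0],[0,0,0],[0,0,0]]}'
```

```text
time_s: 10.9
eef_pos: [492.9, 112.5, 155.5]
tcp_rot: [0.0, -0.025, 1.0, 0.0]
contact_force: [-1.2, 0.1, 0.7]
grip_width: 0.1
finger_force: 0.0
time_s: 11.3
eef_pos: [498.0, 112.8, 155.0]
tcp_rot: [-0.001, -0.025, 1.0, -0.0]
contact_force: [-4.7, 0.6, 1.6]
grip_width: -0.1
finger_force: 0.0
```

```bash
for i in 1 2 3; do python3 -m pendant '{"delta_pos":[[-1.5,0,0],[-1.5,0,0],[-1.5,0,0],[-1.5,0,0]],"turn":[[0,0,0],[0,0,0],[0,0,0],[0,0,0]]}' | grep -E 'eef|contact'; done
```

```text
eef_pos: [503.2, 113.1, 154.9]
contact_force: [-9.7, -0.8, 4.1]
eef_pos: [509.2, 113.3, 154.8]
contact_force: [-8.9, -0.8, 4.0]
eef_pos: [515.2, 113.6, 154.9]
contact_force: [-10.0, -0.0, 3.0]
```

```bash
python3 -m pendant '{"delta_pos":[[-1.5,0,0],[-1.5,0,0],[-1.5,0,0],[-1.5,0,0]],"turn":[[0,0,0],[0,0,0],[0,0,0],[0,0,0]]}' | grep -E 'eef|contact'
python3 -m pendant '{"delta_pos":[[-1,0,0],[-1,0,0]],"turn":[[0,0,0],[0,0,0]]}' | grep -E 'eef|contact'
python3 -m pendant '{"delta_pos":[[-1,0,0],[-1,0,0]],"turn":[[0,0,0],[0,0,0]]}' | grep -E 'eef|contact'
```

```text
eef_pos: [521.2, 113.9, 154.8]
contact_force: [-10.3, -1.1, 2.3]
eef_pos: [523.2, 114.0, 154.9]
contact_force: [-9.5, -1.0, 4.3]
eef_pos: [525.2, 114.1, 154.8]
contact_force: [-9.0, -0.1, 4.2]
```

```bash
for i in 1 2 3; do python3 -m pendant '{"delta_pos":[[-0.7,0,0],[-0.7,0,0]],"turn":[[0,0,0],[0,0,0]]}' | grep -E 'eef|contact'; done
```

```text
eef_pos: [526.5, 114.2, 154.9]
contact_force: [-9.2, -0.6, 3.2]
eef_pos: [528.0, 114.3, 154.8]
contact_force: [-8.8, -0.7, 2.9]
eef_pos: [529.3, 114.3, 154.8]
contact_force: [-9.2, -0.2, 3.8]
```

```bash
for i in 1 2 3; do python3 -m pendant '{"delta_pos":[[-0.7,0,0],[-0.7,0,0]],"turn":[[0,0,0],[0,0,0]]}' | grep -E 'eef|contact'; done
```

```text
eef_pos: [530.7, 114.4, 154.9]
contact_force: [-9.4, -0.7, 3.4]
eef_pos: [532.1, 114.5, 154.8]
contact_force: [-9.0, -1.1, 3.1]
eef_pos: [533.5, 114.5, 154.8]
contact_force: [-9.5, -0.4, 2.6]
```

```bash
for i in 1 2; do python3 -m pendant '{"delta_pos":[[-0.7,0,0],[-0.7,0,0]],"turn":[[0,0,0],[0,0,0]]}' | grep -E 'eef|contact'; done
```

```text
eef_pos: [535.0, 114.6, 154.8]
contact_force: [-9.2, -0.8, 3.7]
eef_pos: [536.3, 114.7, 154.8]
contact_force: [-8.9, -0.2, 3.6]
```

```bash
for i in 1 2; do python3 -m pendant '{"delta_pos":[[-0.7,0,0],[-0.7,0,0]],"turn":[[0,0,0],[0,0,0]]}' | grep -E 'eef|contact'; done
```

```text
eef_pos: [537.7, 114.7, 154.8]
contact_force: [-9.5, 0.3, 3.5]
eef_pos: [539.2, 114.8, 154.9]
contact_force: [-9.0, -1.4, 3.7]
```

```bash
for i in 1 2; do python3 -m pendant '{"delta_pos":[[-0.7,0,0],[-0.7,0,0]],"turn":[[0,0,0],[0,0,0]]}' | grep -E 'eef|contact'; done
```

```text
eef_pos: [540.5, 114.9, 154.8]
contact_force: [-9.8, -0.3, 3.4]
eef_pos: [542.0, 115.0, 154.8]
contact_force: [-9.3, -1.0, 4.0]
```

```bash
for i in 1 2; do python3 -m pendant '{"delta_pos":[[-0.7,0,0],[-0.7,0,0]],"turn":[[0,0,0],[0,0,0]]}' | grep -E 'eef|contact'; done
```

```text
eef_pos: [543.4, 115.0, 154.9]
contact_force: [-9.3, -0.8, 2.8]
eef_pos: [544.7, 115.1, 154.8]
contact_force: [-9.9, -0.9, 4.1]
```

```bash
for i in 1 2; do python3 -m pendant '{"delta_pos":[[-0.7,0,0],[-0.7,0,0]],"turn":[[0,0,0],[0,0,0]]}' | grep -E 'eef|contact'; done
```

```text
eef_pos: [546.1, 115.2, 154.8]
contact_force: [-9.3, -0.3, 4.2]
eef_pos: [547.6, 115.2, 154.8]
contact_force: [-8.6, -0.7, 2.8]
```

I've pushed 49 mm without a force rise. Before going on I'll check that the dolly is standing still.

Run:
```python
from h import *
snap('side','s3'); a=cv2.imread('pics/s2.png');b=cv2.imread('pics/s3.png')
for n,(x0,y0,x1,y1) in dict(pedal=(355,205,395,255),guide=(400,165,445,215)).items():
    print(n,cv2.phaseCorrelate(np.float64(cv2.cvtColor(a,7)[y0:y1,x0:x1]),np.float64(cv2.cvtColor(b,7)[y0:y1,x0:x1])))
c=b[80:270,240:460]; cv2.imwrite('pics/s3c.png',cv2.resize(c,None,fx=3.1,fy=3.1,interpolation=2))
```

```text
pedal ((-0.006776500596128443, -0.03918642138778239), 1.012613405427057)
guide ((0.2562802022518902, -0.4091918168420783), 0.5799141764291051)
```

View pics/s3c.png

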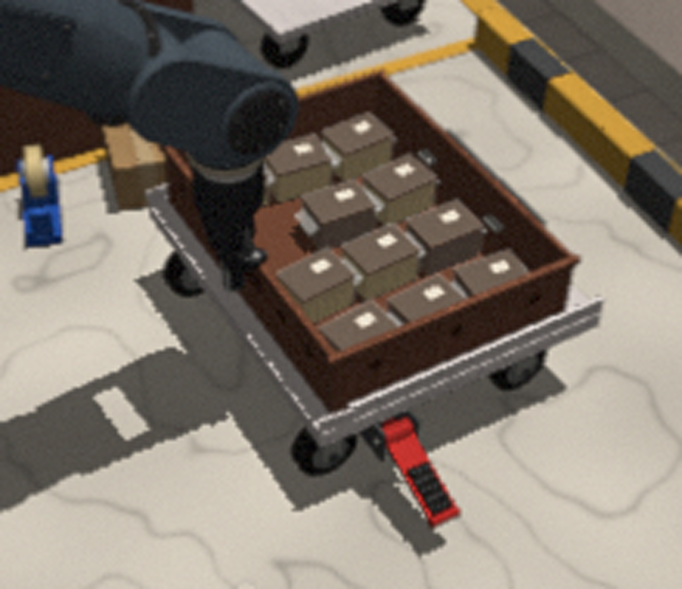

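The dolly has not moved and the crate is now near the stop with its cakes upright. I'll carry on gently.

```bash
for i in 1 2; do python3 -m pendant '{"delta_pos":[[-0.6,0,0],[-0.6,0,0]],"turn":[[0,0,0],[0,0,0]]}' | grep -E 'eef|contact'; done
```

```text
eef_pos: [548.7, 115.3, 154.8]
contact_force: [-8.8, -0.3, 3.8]
eef_pos: [550.0, 115.3, 154.8]
contact_force: [-9.5, -0.6, 2.9]
```

```bash
for i in 1 2; do python3 -m pendant '{"delta_pos":[[-0.6,0,0],[-0.6,0,0]],"turn":[[0,0,0],[0,0,0]]}' | grep -E 'eef|contact'; done
```

```text
eef_pos: [551.1, 115.4, 154.8]
contact_force: [-8.2, -0.3, 3.5]
eef_pos: [552.1, 115.5, 154.8]
contact_force: [-14.7, -0.5, 6.7]
```

```bash
python3 -m pendant '{"delta_pos":[[-0.3,0,0],[0,0,0]],"turn":[[0,0,0],[0,0,0]]}' | grep -E 'eef|contact'
```

```text
eef_pos: [552.1, 115.4, 154.8]
contact_force: [-12.9, 0.2, 4.7]
```

```bash
python3 -m pendant '{"delta_pos":[[-0.4,0,0],[0,0,0]],"turn":[[0,0,0],[0,0,0]]}' | grep -E 'eef|contact'
```

```text
eef_pos: [552.1, 115.5, 154.7]
contact_force: [-15.0, -1.4, 6.3]
```

```bash
python3 -m pendant '{"delta_pos":[[-0.3,0,0],[0,0,0]],"turn":[[0,0,0],[0,0,0]]}' | grep -E 'eef|contact'
```

```text
eef_pos: [552.2, 115.5, 154.6]
contact_force: [-15.9, -0.3, 6.6]
```

```bash
python3 -m pendant '{"delta_pos":[[-0.4,0,0],[0,0,0],[0,0,0]],"turn":[[0,0,0],[0,0,0],[0,0,0]]}' | grep -E 'eef|contact'
```

```text
eef_pos: [552.3, 115.5, 154.5]
contact_force: [-17.4, -0.6, 7.4]
```

```bash
python3 -m pendant '{"delta_pos":[[-0.3,0,0],[0,0,0]],"turn":[[0,0,0],[0,0,0]]}' | grep -E 'eef|contact'
```

```text
eef_pos: [552.3, 115.5, 154.4]
contact_force: [-19.3, -0.4, 5.9]
```

About 10 N is on the bar (19.3 N total less 9.3 N friction), so the crate is home. I'll back away gently and return to the pedal with the fingers part open.

```bash
python3 -m pendant '{"delta_pos":[[0.5,0,0],[1,0,0],[2,0,0],[8,0,0],[20,0,0],[30,0,0],[0,0,-40],[0,0,-40],[0,0,-35],[-16.4,-36,0],[-16.4,-36,0],[-16.4,-36,0],[-16.4,-36,0],[-16.4,-36,0],[-16.4,-36,0],[-16.4,-36,0],[-16.4,-36,0]],"turn":[[0,0,0],[0,0,0],[0,0,0],[0,0,0],[0,0,0],[0,0,0],[0,0,0],[0,0,0],[0,0,0],[0,0,0],[0,0,0],[0,0,0],[0,0,0],[0,0,0],[0,0,0],[0,0,0],[0,0,0]]}'
python3 -m pendant '{"delta_pos":[[0,0,0],[0,0,0],[0,0,0],[0,0,0],[0,0,0],[0,0,0],[0,0,0],[0,0,0],[0,0,0],[0,0,0],[0,0,0],[0,0,0]],"turn":[[0,0,8.5],[0,0,8.5],[0,0,8.5],[0,0,8.5],[0,0,8.5],[0,0,8.5],[0,0,8.5],[0,0,8.5],[0,0,8.5],[0,0,8.5],[0,0,5],[0,0,0]]}' 100
python3 -c "
from h import *
need([638,-171,90],.051)"
```

```text
time_s: 20.15
eef_pos: [639.8, -170.1, 270.4]
tcp_rot: [0.0, -0.025, 1.0, -0.0]
contact_force: [-0.3, 0.3, -0.0]
grip_width: 0.0
finger_force: 0.0
time_s: 21.35
eef_pos: [639.3, -168.5, 270.3]
tcp_rot: [0.0, 0.69, 0.724, 0.0]
contact_force: [-0.3, -0.4, -0.3]
grip_width: 51.8
finger_force: 0.0
pos [ 639.3 -168.5  270.3] zaxis [ 0. -0. -1.] yaw 0.049 F [-0.3 -0.4 -0.3] w 51.8 t 21.35
shift [ -2.4  -1.4 180.3] turn -0.1
```

```bash
python3 -m pendant '{"delta_pos":[[-2.4,-1.4,40],[0,0,45],[0,0,45],[0,0,40],[0,0,10],[0,0,10],[0,0,8],[0,0,8],[0,0,8],[0,0,6],[0,0,0]],"turn":[[0,0,0],[0,0,0],[0,0,0],[0,0,0],[0,0,0],[0,0,0],[0,0,0],[0,0,0],[0,0,0],[0,0,0],[0,0,0]]}'
python3 - <<'E'
from h import *
snap('side','s4'); b=cv2.imread('pics/s4.png')[140:270,300:460]; cv2.imwrite('pics/s4c.png',cv2.resize(b,None,fx=4.5,fy=4.5,interpolation=2))
E
```

```text
time_s: 22.45
eef_pos: [637.8, -170.9, 49.6]
tcp_rot: [-0.0, 0.689, 0.724, -0.0]
contact_force: [0.4, 0.8, 0.3]
grip_width: 52.1
finger_force: 0.0
```

View pics/s4c.png

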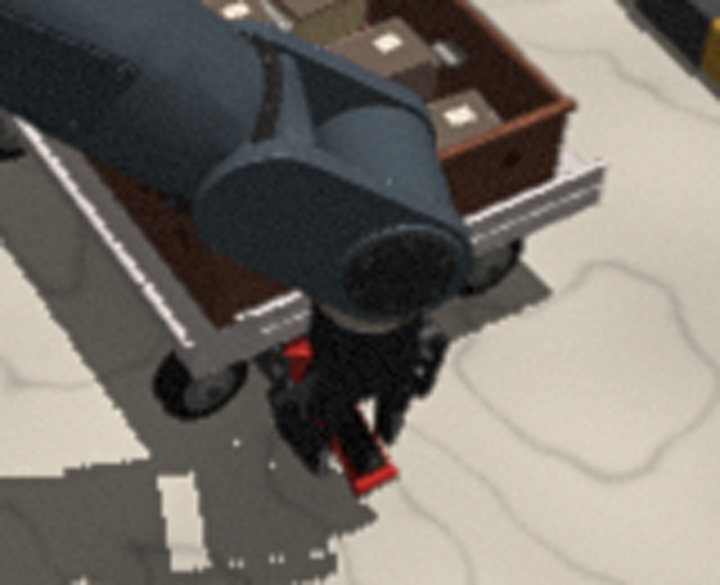

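The fingers straddle the plate at crop (320–400, 440). I'll narrow them in steps and feel for the centre.

```bash
python3 -m pendant '{"delta_pos":[[0,0,0],[0,0,0],[0,0,0]],"turn":[[0,0,0],[0,0,0],[0,0,0]]}' 125 
python3 -m pendant '{"delta_pos":[[0,0,0],[0,0,0],[0,0,0]],"turn":[[0,0,0],[0,0,0],[0,0,0]]}' 136
```

```text
time_s: 22.8
eef_pos: [638.3, -171.1, 50.6]
tcp_rot: [0.0, 0.689, 0.724, 0.0]
contact_force: [0.1, -0.7, -0.7]
grip_width: 43.6
finger_force: 0.0
time_s: 23.1
eef_pos: [638.3, -171.1, 50.5]
tcp_rot: [0.0, 0.689, 0.724, 0.0]
contact_force: [0.5, -0.3, -0.2]
grip_width: 39.7
finger_force: 0.5
```

```bash
python3 -m pendant '{"delta_pos":[[0,0,0],[0,0,0]],"turn":[[0,0,0],[0,0,0]]}' 143 | grep -E 'contact|width|eef'
python3 -m pendant '{"delta_pos":[[0,0,0],[0,0,0]],"turn":[[0,0,0],[0,0,0]]}' 147 | grep -E 'contact|width|eef'
```

```text
eef_pos: [639.3, -171.1, 50.7]
contact_force: [5.4, 1.4, -0.8]
grip_width: 37.8
eef_pos: [639.8, -171.0, 50.9]
contact_force: [7.4, 0.9, -1.4]
grip_width: 36.6
```

```bash
python3 -m pendant '{"delta_pos":[[0,1,0],[0,1,0],[0,0,0]],"turn":[[0,0,0],[0,0,0],[0,0,0]]}' | grep -E 'contact|width|eef'
python3 -m pendant '{"delta_pos":[[0,0,0],[0,0,0],[0,0,0]],"turn":[[0,0,0],[0,0,0],[0,0,0]]}' 151| grep -E 'contact|width|eef'
```

```text
eef_pos: [640.1, -170.9, 50.2]
contact_force: [0.6, -0.4, 0.6]
grip_width: 36.2
eef_pos: [640.6, -170.9, 50.4]
contact_force: [6.0, 0.5, -1.1]
grip_width: 35.1
```

```bash
python3 -m pendant '{"delta_pos":[[0,0.8,0],[0,0,0]],"turn":[[0,0,0],[0,0,0]]}' | grep -E 'contact|width|eef'
python3 -m pendant '{"delta_pos":[[0,0,0],[0,0,0],[0,0,0],[0,0,0]],"turn":[[0,0,0],[0,0,0],[0,0,0],[0,0,0]]}' 180
```

```text
eef_pos: [640.7, -170.9, 50.2]
contact_force: [1.4, 0.4, 0.1]
grip_width: 34.7
time_s: 24.7
eef_pos: [641.1, -170.9, 50.5]
tcp_rot: [0.0, 0.689, 0.724, 0.0]
contact_force: [2.3, 2.3, 4.3]
grip_width: 32.3
finger_force: 59.6
```

```bash
python3 -m pendant '{"delta_pos":[[-0.5,0,-2],[-0.5,0,-2],[-0.5,0,-2],[-0.5,0,-2]],"turn":[[0,0,0],[0,0,0],[0,0,0],[0,0,0]]}'
python3 -m pendant '{"delta_pos":[[-0.4,0,-2],[-0.3,0,-2],[-0.3,0,-2],[-0.2,0,-2],[-0.2,0,-2]],"turn":[[0,0,0],[0,0,0],[0,0,0],[0,0,0],[0,0,0]]}'
```

```text
time_s: 25.1
eef_pos: [640.9, -172.2, 56.7]
tcp_rot: [-0.001, 0.689, 0.724, 0.0]
contact_force: [10.5, 3.1, -13.7]
grip_width: 32.6
finger_force: 60.6
time_s: 25.6
eef_pos: [641.0, -172.9, 66.8]
tcp_rot: [-0.001, 0.689, 0.725, 0.0]
contact_force: [8.9, 8.3, -8.9]
grip_width: 32.4
finger_force: 60.3
```

```bash
python3 -m pendant '{"delta_pos":[[0,0.7,0],[0,0.8,0],[0,0,0]],"turn":[[0,0,0],[0,0,0],[0,0,0]]}'
```

```text
time_s: 25.9
eef_pos: [641.1, -172.8, 66.3]
tcp_rot: [-0.002, 0.689, 0.725, -0.001]
contact_force: [2.2, 7.1, -7.3]
grip_width: 32.3
finger_force: 60.5
```

```bash
python3 -m pendant '{"delta_pos":[[0.3,0.3,-2],[0.3,0,-2],[0.2,0,-2],[0.2,0,-2],[0.1,0,-2]],"turn":[[0,0,0],[0,0,0],[0,0,0],[0,0,0],[0,0,0]]}'
python3 -m pendant '{"delta_pos":[[0.2,0,-2],[0.2,0,-2],[0.2,0,-2],[0.2,0,-2]],"turn":[[0,0,0],[0,0,0],[0,0,0],[0,0,0]]}'
```

```text
time_s: 26.4
eef_pos: [641.2, -171.9, 77.0]
tcp_rot: [-0.002, 0.689, 0.725, -0.001]
contact_force: [-2.4, 8.0, -5.1]
grip_width: 32.2
finger_force: 60.1
time_s: 26.8
eef_pos: [641.2, -170.8, 85.3]
tcp_rot: [-0.003, 0.689, 0.725, -0.001]
contact_force: [-3.2, 10.1, -1.7]
grip_width: 32.4
finger_force: 60.1
```

```bash
python3 -m pendant '{"delta_pos":[[0.4,0,-1.5],[0.4,0,-1.5],[0.4,0,-1]],"turn":[[0,0,0],[0,0,0],[0,0,0]]}'
```

```text
time_s: 27.1
eef_pos: [641.2, -169.8, 89.6]
tcp_rot: [-0.002, 0.689, 0.725, -0.001]
contact_force: [-4.4, 9.7, -0.0]
grip_width: 32.4
finger_force: 60.3
```

```bash
python3 -m pendant '{"delta_pos":[[0.3,0,-1],[0.3,0,0],[0,0,0]],"turn":[[0,0,0],[0,0,0],[0,0,0]]}'
```

```text
time_s: 27.4
eef_pos: [641.1, -169.4, 90.7]
tcp_rot: [-0.002, 0.689, 0.725, -0.001]
contact_force: [-5.5, 7.5, 0.6]
grip_width: 32.1
finger_force: 60.4
```

```bash
python3 -m pendant '{"delta_pos":[[0.4,-0.5,0],[0.4,-0.5,0],[0,0,0]],"turn":[[0,0,0],[0,0,0],[0,0,0]]}'
```

```text
time_s: 27.7
eef_pos: [641.0, -169.3, 91.2]
tcp_rot: [-0.001, 0.689, 0.725, -0.0]
contact_force: [-1.5, 4.3, -0.3]
grip_width: 32.1
finger_force: 60.4
```

```bash
python3 -m pendant '{"delta_pos":[[0,0,0],[0,0,0],[0,0,0],[0,0,0]],"turn":[[0,0,0],[0,0,0],[0,0,0],[0,0,0]]}' 100
python3 -m pendant '{"delta_pos":[[0,0,-5],[0,0,-15],[0,0,-30],[0,0,-40],[0,0,-40],[0,0,-40],[-20,-40,0],[-20,-40,0],[-20,-40,0],[-20,-40,0],[-20,-40,0],[-20,-40,0],[0,0,0]],"turn":[[0,0,0],[0,0,0],[0,0,0],[0,0,0],[0,0,0],[0,0,0],[0,0,0],[0,0,0],[0,0,0],[0,0,0],[0,0,0],[0,0,0],[0,0,0]]}'
python3 - <<'E'
from h import *
snap('side','s5');snap('top','t5')
a=cv2.imread('pics/s5.png')[100:260,270:445]; b=cv2.imread('pics/t5.png')[85:215,215:390]
a=cv2.resize(a,(437,400),interpolation=2); b=cv2.resize(b,(360,267),interpolation=2)
c=np.zeros((400,797,3),np.uint8); c[:,:437]=a; c[:267,437:]=b; cv2.imwrite('pics/c5.png',c)
x=cv2.imread('pics/s4.png');y=cv2.imread('pics/s5.png')
for n,(x0,y0,x1,y1) in dict(wheel=(405,190,445,215)).items():
    print(n,cv2.phaseCorrelate(np.float64(cv2.cvtColor(x,7)[y0:y1,x0:x1]),np.float64(cv2.cvtColor(y,7)[y0:y1,x0:x1])))
E
```

```text
time_s: 28.1
eef_pos: [641.7, -170.0, 91.3]
tcp_rot: [0.0, 0.689, 0.724, -0.0]
contact_force: [0.7, 0.1, -0.4]
grip_width: 51.7
finger_force: 0.0
time_s: 29.4
eef_pos: [404.7, -303.4, 262.8]
tcp_rot: [0.001, 0.691, 0.723, -0.0]
contact_force: [1.2, -0.1, -0.2]
grip_width: 51.9
finger_force: 0.0
wheel ((-0.21965832458620227, 0.5920207177879728), 0.9886409351771074)
```

View pics/c5.png

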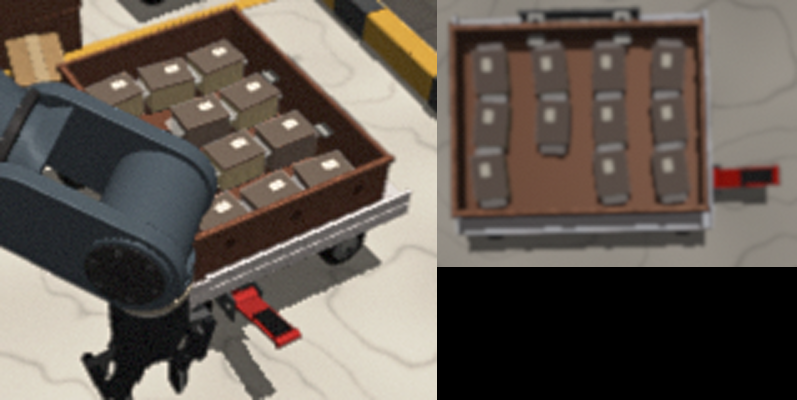

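Run:
```python
from h import *
for n in('side0','s2','s5'):
    i=cv2.imread(f'pics/{n}.png').astype(int)[200:260,355:400]
    m=(i[...,2]>120)&(i[...,1]<60); y,x=np.nonzero(m); print(n,m.sum(),x.min()+355,x.max()+355,y.min()+200,y.max()+200)
for n in('top0','t5'):
    i=cv2.imread(f'pics/{n}.png').astype(int)[150:200,345:400]
    m=(i[...,2]>110)&(i[...,1]<60); y,x=np.nonzero(m); print(n,m.sum(),x.mean()+345,x.max()+345,y.min()+150,y.max()+150)
g=lambda n:np.float64(cv2.imread(f'pics/{n}.png',0))
for a,b,q,(x0,y0,x1,y1) in [('side0','s5','pedal',(360,208,392,245)),('side0','s5','wheel',(405,190,445,215)),('top0','t5','pedal',(352,160,388,182)),('s2','s5','wheel',(405,190,445,215)),('side0','s2','wheel',(405,190,445,215))]: print(a,b,q,np.round(cv2.phaseCorrelate(g(a)[y0:y1,x0:x1],g(b)[y0:y1,x0:x1])[0],2))
```

```text
side0 124 364 389 215 237
s2 184 363 387 215 248
s5 135 363 389 215 237
top0 103 359.0388349514563 380 166 175
t5 114 358.6842105263158 380 166 175
side0 s5 pedal [-0.02 -0.08]
side0 s5 wheel [0.04 0.55]
top0 t5 pedal [-0.02  0.14]
s2 s5 wheel [0.08 0.61]
side0 s2 wheel [-0.07  0.52]
```

The pedal is fully back up, its image matching the start to 0.1 px. The dolly is in place, the crate is home and the arm is clear, so I'm handing in.

```bash
python3 -c "
from plant import r
print(r.finish_job())"
```

```text
the job is handed in; nothing more can be done
None
```

The job is handed in after about 29.5 s (no verdict came back): I locked the pedal, pushed the crate home with an estimated 10 N on the bar and lifted the pedal fully back up; the dolly hardly moved, the cakes stayed upright, and I did not separately check the other objects at the end.

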